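# Clamp a figure mould: wing nut by hand, then with the tommy bar

## Task

Close the mould clamp: turn its captive nut clockwise by hand until the wing lies parallel with the steel strap, then push the plain end of the tommy bar right through the hole in the nut so that it shows on the far side, and use only the bar to swing the nut on clockwise until it stops. Leave the bar through the nut, and do not knock over or shove any of the figures.

Things in the scene. Friction and masses are not known exactly. Their poses are not given: they have to be found in the camera images.
- fixture: Mould clamp fixed to the table: dark base plate 200 x 110 x 12 mm, two stacked aluminium mould halves 120 x 90 mm (top at 60 mm), over them a dark steel strap 190 x 36 mm (top at 70 mm) along the fixture's x; bolt heads at its ends rise to 79 mm. Origin: centre of the underside, on the table, straight below the nut's axis. z up.
- nut (a joint): Angle (rad) of the captive nut on the strap about the vertical through the fixture's origin; grows turning CLOCKWISE seen from above (tightening). Starts 0 to 0.4. At 1.2 the wing is parallel to the strap (hand-tight). Hard stop at 2.0 (tight). Steady friction about 0.45 N m; stays where left; does not rise or sink.
- nut_head: Turning head of the nut: bright steel block 56 x 56 mm, 50 mm high (76 to 126 mm above the table); on top along its x a wing (upright flat bar 84 long, 16 thick, 24 high, top at 150 mm). A round 19 mm through hole with chamfered mouths runs along its y, across the wing, 101 mm above the table. Origin: on the nut's axis, at the block's underside. z up. Its x yaw = fixture yaw + 1.2 - joint.
- hole (a point): Middle of the through hole, on the nut's axis, 101 mm above the table, 28 mm from each of its two mouths; axes as nut_head (y along the hole).
- wing (a point): Centre of the wing, 138 mm above the table, 12 mm below the wing's top; axes as nut_head (x along the wing).
- bar: Loose steel tommy bar, 200 mm long, 14 mm in diameter, about 0.24 kg; round head 26 mm in diameter, 20 mm long at its -x end, rounded plain end at +x. Origin: mid-length on its axis; x along it towards the plain end. Starts level on its rest, axis 40 mm above the table. Can roll about its x. Let go in the nut's hole it sags up to 0.1 rad and stays in.
- bar_tip (a point): Outermost point of the bar's plain end, 100 mm from its middle.
- bar_head (a point): Outer face of the bar's head, 100 mm from its middle.
- rest: Black plastic rest for the bar, fixed: base 130 x 56 x 8 mm, two notched posts 12 mm thick centred 50 mm either side of the middle, tops at 41 mm with the bar between their cheeks; free between the posts. Origin: centre of the underside, on the table; x along the bar, towards its plain end at the start.
- figure0: Loose moulded plastic figure with a ball head, 31 mm wide, 62 mm high, 40 g, standing on the table beside the fixture's +y side. Bystander. Origin: centre of its foot; z up.
- figure1: Loose moulded plastic figure with a ball head, 31 mm wide, 62 mm high, 40 g, standing on the table beside the fixture's +y side. Bystander. Origin: centre of its foot; z up.
- figure2: Loose moulded plastic figure with a ball head, 31 mm wide, 62 mm high, 40 g, standing on the table beyond the fixture (its +x end). Bystander. Origin: centre of its foot; z up.
- figure3: Loose moulded plastic figure with a ball head, 31 mm wide, 62 mm high, 40 g, standing on the table beyond the fixture (its +x end). Bystander. Origin: centre of its foot; z up.
- figure4: Loose moulded plastic figure with a ball head, 31 mm wide, 62 mm high, 40 g, standing on the table beyond the bar's rest. Bystander. Origin: centre of its foot; z up.
- figure5: Loose moulded plastic figure with a ball head, 31 mm wide, 62 mm high, 40 g, standing on the table on the robot's side of the bar's rest. Bystander. Origin: centre of its foot; z up.
Mind the look-alikes: they are no part of the job. What is meant by the bar is not purple, and is the smaller of those in its own colour.

How it is judged:
On the way, in this order (a step that is already met when the one before it is completed fails the run):
1. the nut is hand-tight: wing parallel with the strap to about 10 degrees (joint nut 1.02 to 1.38), the bar not yet in it (value of joint nut between 1.02 and 1.38 rad and not (((y of bar_tip in the frame of nut_head above 0.031 m and y of bar_head in the frame of nut_head below -0.031 m) or (y of bar_tip in the frame of nut_head below -0.031 m and y of bar_head in the frame of nut_head above 0.031 m)) and angle between the x axis of bar and the y axis of nut_head, either way round below 0.25 rad and x of bar_tip in the frame of nut_head between -0.02 and 0.02 m and z of bar_tip in the frame of hole between -0.02 and 0.02 m)), for 0.2 s.
2. the bar's plain end is through the hole and shows on the far side, the nut still about hand-tight (joint nut under 1.6) (((y of bar_tip in the frame of nut_head above 0.031 m and y of bar_head in the frame of nut_head below -0.031 m) or (y of bar_tip in the frame of nut_head below -0.031 m and y of bar_head in the frame of nut_head above 0.031 m)) and angle between the x axis of bar and the y axis of nut_head, either way round below 0.25 rad and x of bar_tip in the frame of nut_head between -0.02 and 0.02 m and z of bar_tip in the frame of hole between -0.02 and 0.02 m and value of joint nut below 1.6 rad), for 0.2 s.
At the end, for the whole second after the job is handed in: The nut is turned to its stop (joint nut above 1.9), the bar is at rest in the nut's hole with its plain end at least 3 mm out of the far face and its head on the near side, and every figure still stands (leaning under 0.5 rad) within 30 mm of where it was (value of joint nut above 1.9 rad and ((y of bar_tip in the frame of nut_head above 0.031 m and y of bar_head in the frame of nut_head below -0.031 m) or (y of bar_tip in the frame of nut_head below -0.031 m and y of bar_head in the frame of nut_head above 0.031 m)) and angle between the x axis of bar and the y axis of nut_head, either way round below 0.25 rad and x of bar_tip in the frame of nut_head between -0.02 and 0.02 m and z of bar_tip in the frame of hole between -0.02 and 0.02 m and linear speed of each of bar, nut_head below 0.02 m/s and not (angle between any of figure0, figure1, figure2, figure3, figure4, figure5's own z axis and vertical above 0.5 rad or distance of any of figure0, figure1, figure2, figure3, figure4, figure5 from where it was at the start of the episode above 0.03 m)); the robot touches nothing.
It fails at once if the nut is turned well past hand-tight (joint nut above 1.6) without the bar through it (value of joint nut above 1.6 rad and not (((y of bar_tip in the frame of nut_head above 0.031 m and y of bar_head in the frame of nut_head below -0.031 m) or (y of bar_tip in the frame of nut_head below -0.031 m and y of bar_head in the frame of nut_head above 0.031 m)) and angle between the x axis of bar and the y axis of nut_head, either way round below 0.25 rad and x of bar_tip in the frame of nut_head between -0.02 and 0.02 m and z of bar_tip in the frame of hole between -0.02 and 0.02 m)).
It fails at once if the fingers push on the nut itself (over 4 N) when it is past hand-tight (joint nut above 1.6) (value of joint nut above 1.6 rad and contact force between the fingers and nut_head above 4 N).
It fails at once if a figure is knocked over (leans over 0.5 rad) or shoved more than 30 mm (angle between any of figure0, figure1, figure2, figure3, figure4, figure5's own z axis and vertical above 0.5 rad or distance of any of figure0, figure1, figure2, figure3, figure4, figure5 from where it was at the start of the episode above 0.03 m).
It also fails if it takes over 66 s, if anything falls off the work surface, if the arm or the gripper's body presses on something with over 40 N, if the wrist force passes 120 N, or if a joint passes its speed limit or range.

## Robot

A 6-joint arm with a two-finger parallel gripper is mounted at the origin on the work surface. World frame = base frame: x ahead of the robot, y to its left, z up, the work surface at z = 0. Lengths are in m, angles in rad, forces in N, time in s.
With the tool pointing down it reaches from about 0.3 to 0.875 m from the base axis. Payload 6.4 kg.
Tool frame: the origin (TCP) lies midway between the tips of the shut fingers; the grasp point (between the pads) lies 19 mm behind it; z points along the fingers, y is the line along which they close (so a half turn about z gives the same grasp; the last joint's range is limited). The gripper opens to 85 mm and grips with 20 to 120 N. Pads are 22 mm wide; open, the fingers measure 114 mm over their backs; the gripper's body (76 mm by 85 mm) begins 54 mm behind the grasp point. The pads swing forward as they close: fully open they stand 13 mm farther back than shut.
Start: joints at [-1.393, 0.181, 1.607, -0, 1.354, -0.206], TCP at [0.215, -0.533, 0.231] pointing down, gripper open.
Joint ranges: [-2.99, 2.99], [-0.89, 2.07], [0.3, 2.58], [-1.14, 4.28], [0, 2.63], [-3.12, 3.12]. Speed limits (rad/s): [2.57, 2.57, 3.01, 3.14, 3.14, 3.14].

## Interface

Orientations are given as a unit quaternion [w, x, y, z].
In Python, from bench import * gives the robot as it stands.
- The arm moves only by the tool play_rows, never from a script. Its argument "plan" is a list of rows, each a list of 3 entries, a list of its own where there are three numbers: the finger opening in mm, from 0 to 85.4, then the shift along the tool's x, y, z normalised to -1 to 1, where 1 is 40 cm, then the turn about the tool's z normalised to -1 to 1, where 1 is pi rad. A call has 1 to 10 rows; each row is the pose to reach, as a shift and turn from the pose commanded when the call began, along the tool's axes at that moment, turning the shorter way round; what a row does not reach only later rows make up. A row lasts 1/10 s, in which the tool goes at most 50 mm and 8.59 degrees, less where a joint would pass 70% of its speed; a pose out of reach is approached as far as the arm can. A call with a number of a shift or a turn outside -1 to 1 is refused whole. A call with a gripper value outside its range is refused whole. The fingers move at their own pace and stop on an object; the grip force is fixed at half the most. Time passes only in rows, so rows that repeat a pose let the fingers close. It gives the time, the measured TCP pose, the force, the opening and the grip force at its end, in the units of the state.
- get_obs(): the state, without advancing time (a new reading comes with each control period).
- camera(name): name is "side" or "top" or "wrist"; returns a dict with "image" (480x640x3 uint8, red, green, blue), "range_z" (480x640 float32, m along the optical axis (not along the pixel's ray), 0 where there is no reading), "intrinsics" (3x3 intrinsics, pixels), "rvec" (rotation vector, rad) and "tvec" (3), from world to camera coordinates, as OpenCV has them; the wrist camera has in their place "T_tool_cam" (4x4, takes a point from camera to tool coordinates, whose origin is the TCP and whose axes are the flange's). Camera axes: x right, y down, z forward; pixel columns grow to the right and rows downward; lengths in m; the calibration is good to about 2 mm. A picture is of the moment at which its call begins: read the wrist's pose just before it.
- hand_in(): hands the job in; it is judged then, once.
Trained networks look in a picture, given as the dict that the camera call returned (one of the last four; its "shot" number tells which), for a name from the list of things; names that differ only in an ending like _2 or _b are one class to them, and where a whole thing is asked for, a point or a joint stands for the part that bears it (a point fixed in the world has none). Each returns a list of dicts, best first, with "conf" (0 to 1); they miss things now and then, are a little off and sometimes report something else, mostly with a low value. They report only what shows in the picture. A call takes as long as a camera call. They do not tell look-alikes from the thing itself.
- search_frame(picture, label): "rect" ([centre column, centre row, width, height] in pixels, round what is visible of it).
- masks_of(picture, label): "mask" (480x640 bool, what is visible of it) and "rect" ([centre column, centre row, width, height] in pixels, round what is visible of it).
The state is a dict: "time_s": time; "q": joint angles; "dq": joint speeds; "joint_efforts": joint torques, N m; "eef_pos": TCP position; "eef_rot": TCP orientation; "wrist_force": force on the tool from outside, world axes, zero at the start; "torque": the same for the moment, N m; "opening": opening from 0.0 (shut) to 1.0 (fully open); "grasp_force": force on a finger pad.
Only numpy, scipy, OpenCV 4.12 (cv2) and the standard library are available. Lean on these libraries where they do the work, as an engineer would, in place of code of your own. Each camera call takes 0.05 s, during which the arm holds its last target. There are 200 camera calls.

## Working session

There is one attempt and no reset: what is moved stays moved. The work goes in short steps, Python scripts to look and compute and a tool call to move; the robot and the scene stay as the last step left them, time stands still between calls to the robot, and variables do not carry over. Pictures are saved under pics/ and viewed, at most 10 in all, crops included, and the job is handed in when it is done.

Besides the shell and the picture viewer there is one more tool, called after "Emit:" as name([rows], argument=value, ...), one row to a line, values as JSON. play_rows: Moves the arm, as the interface text tells. Its arguments: {"type":"object","properties":{"plan":{"type":"array","items":{"type":"array"}}},"required":["plan"]}

```bash
mkdir -p pics
cat > h.py <<'E'
from bench import *
import numpy as np, cv2
from scipy.spatial.transform import Rotation as R
def w2c(c):
    M=np.eye(4); M[:3,:3]=cv2.Rodrigues(np.array(c["rvec"],float))[0]; M[:3,3]=np.array(c["tvec"]).ravel(); return M
def c2w(c,o=None):
    if "rvec" in c: return np.linalg.inv(w2c(c))
    T=np.eye(4); w,x,y,z=o["eef_rot"]; T[:3,:3]=R.from_quat([x,y,z,w]).as_matrix(); T[:3,3]=o["eef_pos"]
    return T@np.array(c["T_tool_cam"])
def cloud(c,o=None):
    K=np.array(c["intrinsics"]); Z=c["range_z"]; v,u=np.mgrid[:480,:640]
    P=np.stack([(u-K[0,2])/K[0,0]*Z,(v-K[1,2])/K[1,1]*Z,Z,np.ones_like(Z)],-1)@c2w(c,o).T
    P=P[...,:3]; P[Z<=0]=np.nan; return P
def save(c,n): cv2.imwrite(f"pics/{n}.png",np.ascontiguousarray(c["image"][:,:,::-1]))
E
python3 - <<'E'
from h import *
o=get_obs(); print(o)
for n in ["top","side"]:
    c=camera(n); save(c,n); P=cloud(c)
    for l in ["fixture","nut_head","bar","rest","figure0"]:
        for d in masks_of(c,l):
            if d["conf"]<.3: continue
            Q=P[d["mask"]]; Q=Q[~np.isnan(Q[:,0])]
            if len(Q): print(n,l,round(d["conf"],2),np.round(d["rect"]),np.round(np.median(Q,0),3),np.round(Q.max(0),3),np.round(Q.min(0),3))
E
```

```text
{'time_s': 0.0, 'q': array([-1.39329322e+00,  1.81517691e-01,  1.60800088e+00,  2.07559706e-05,
        1.35381518e+00, -2.06288318e-01]), 'dq': array([ 0.00107703, -0.00101632, -0.00032363, -0.00075123, -0.0013178 ,
       -0.00131353]), 'joint_efforts': array([ 1.72051959e-04, -4.44866395e+01, -3.51341414e+01, -3.10907681e-04,
        9.14968899e-03, -1.98630130e-05]), 'eef_pos': array([ 0.21523155, -0.53260454,  0.23040074]), 'eef_rot': array([-8.70311361e-04,  9.81644504e-01,  1.90717878e-01,  2.26606547e-05]), 'wrist_force': array([-0.73283215, -0.17068395, -0.0704324 ]), 'torque': array([ 0.01158646, -0.04861222,  0.04130188]), 'grasp_force': 0.0, 'opening': 0.9996997013222798}
top fixture 0.94 [262. 212.  64.  86.] [0.594 0.097 0.06 ] [0.729 0.184 0.154] [ 0.502  0.023 -0.006]
top nut_head 0.7 [258. 200.  36.  31.] [0.607 0.104 0.126] [0.665 0.153 0.154] [ 0.574  0.066 -0.005]
top bar 0.91 [465. 325.  36. 111.] [ 0.307 -0.377  0.02 ] [ 0.455 -0.349  0.038] [ 0.191 -0.416 -0.006]
top bar 0.7 [308. 311.  30.  59.] [ 0.37  -0.001  0.017] [0.432 0.028 0.031] [ 0.284 -0.038 -0.004]
[... 1385 characters left out ...]
] [ 0.532 -0.19   0.006] [ 0.574 -0.118  0.044] [ 0.505 -0.3   -0.004]
side figure0 0.95 [235. 334.  18.  33.] [0.701 0.204 0.03 ] [0.73  0.213 0.061] [ 0.689  0.134 -0.004]
side figure0 0.69 [239. 268.  11.  28.] [0.736 0.027 0.032] [0.751 0.093 0.068] [ 0.709 -0.039 -0.001]
side figure0 0.65 [275. 358.  20.  36.] [0.63  0.26  0.031] [0.646 0.267 0.06 ] [ 0.617  0.246 -0.004]
side figure0 0.63 [222. 297.  19.  33.] [0.756 0.104 0.026] [0.789 0.114 0.062] [ 0.744  0.042 -0.004]
side figure0 0.61 [299. 200.  12.  21.] [ 0.653 -0.28   0.024] [ 0.681 -0.271  0.059] [ 0.639 -0.415 -0.005]
side figure0 0.54 [389. 225.  12.  25.] [ 0.422 -0.164  0.027] [ 0.436 -0.155  0.06 ] [ 0.402 -0.245 -0.004]
```

Run:
```python
import cv2
a=cv2.imread("pics/top.png")[100:400,150:550]; cv2.imwrite("pics/t2.png",cv2.resize(a,None,fx=2,fy=2,interpolation=3))
```

```text
(no output)
```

View pics/t2.png

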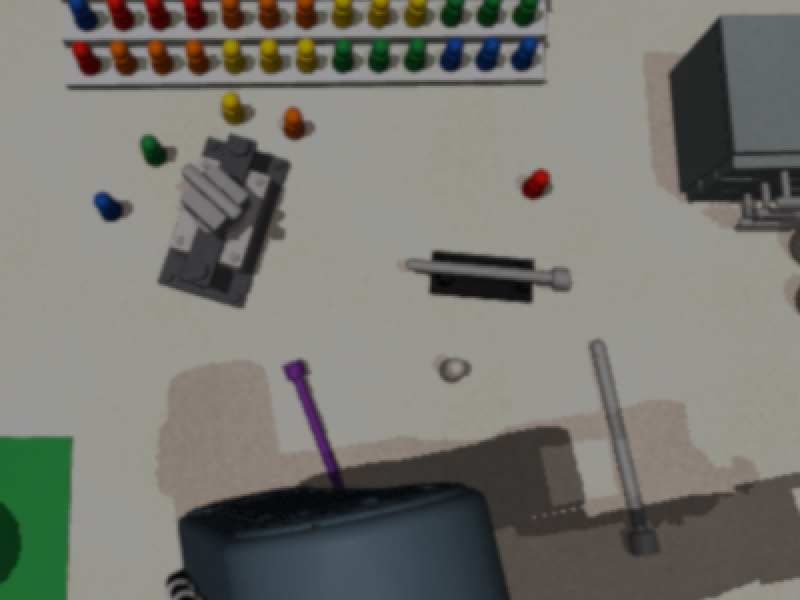

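View pics/side.png

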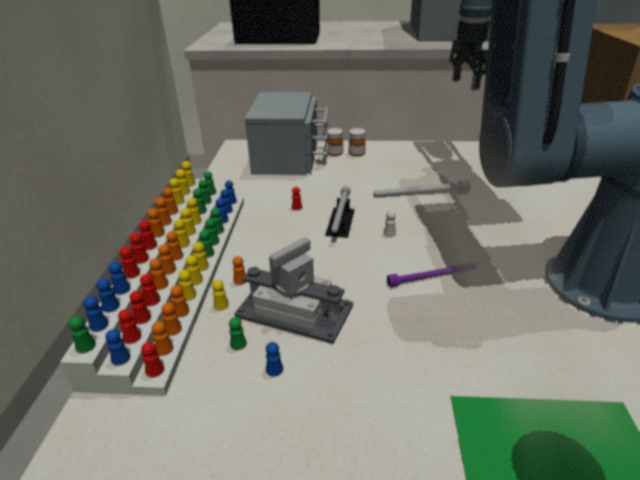

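Bar candidates in the top picture are the steel bar on the black rest (394,236), a larger steel bar lying on the table (465,325) and a purple bar (308,311). I choose the one on the rest: it is steel, smaller than the other steel bar, and level on the rest. The figures are blue (204,203), green (226,175), yellow (266,153), orange (296,161), red (418,192) and white (377,284).

Next I move the wrist camera over the rest for the close check.

```bash
cat >> h.py <<'E'
def rel(p,yaw=None,o=None):
    "shift (normalised) and turn to bring TCP to world p, tool x to world yaw"
    o=o or get_obs(); w,x,y,z=o["eef_rot"]; M=R.from_quat([x,y,z,w]).as_matrix()
    s=M.T@(np.array(p)-o["eef_pos"])/.4; cur=np.arctan2(M[1,0],M[0,0])
    t=0 if yaw is None else -((yaw-cur+np.pi)%(2*np.pi)-np.pi)/np.pi
    return np.round(s,4),round(t,4),round(cur,4)
E
python3 - <<'E'
from h import *
c=camera("wrist"); print(np.round(c["T_tool_cam"],3),c["intrinsics"])
print(rel([.50,-.22,.32],1.57))
E
```

```text
[[ 0.    -0.963 -0.268  0.069]
 [ 1.     0.     0.001 -0.001]
 [-0.001 -0.268  0.963 -0.142]
 [ 0.     0.     0.     1.   ]] [[345.57290246   0.         317.1052769 ]
 [  0.         345.57290246 238.82517512]
 [  0.           0.           1.        ]]
(array([ 0.9531, -0.4596, -0.2217]), np.float64(-0.3776), np.float64(0.3837))
```

Run:
```python
from h import *
print(rel([.535,-.17,.32],1.57))
```

```text
(array([ 1.081 , -0.5428, -0.2218]), np.float64(-0.3776), np.float64(0.3837))
```

Emit:
play_rows([
  [85,[0.98,-0.54,-0.22],-0.3776],
  [85,[0.98,-0.54,-0.22],-0.3776],
  [85,[0.98,-0.54,-0.22],-0.3776],
  [85,[0.98,-0.54,-0.22],-0.3776],
  [85,[0.98,-0.54,-0.22],-0.3776],
  [85,[0.98,-0.54,-0.22],-0.3776],
  [85,[0.98,-0.54,-0.22],-0.3776],
  [85,[0.98,-0.54,-0.22],-0.3776],
  [85,[0.98,-0.54,-0.22],-0.3776],
  [85,[0.98,-0.54,-0.22],-0.3776],
])

```text
time_s: 1.65
eef_pos: [0.5008, -0.1821, 0.321]
eef_rot: [0.001, 0.705, 0.709, 0.001]
wrist_force: [0.7, -0.9, 0.3]
opening: 0.993
grasp_force: 0.0
```

```bash
cat >> h.py <<'E'
def bar_fit(c,o,near=None):
    P=cloud(c,o); d=[]
    for m in masks_of(c,"bar"):
        Q=P[m["mask"]]; Q=Q[~np.isnan(Q[:,0])]
        if len(Q)<50: continue
        d.append((m,Q,P))
        q=np.median(Q,0); print("bar",round(m["conf"],2),np.round(m["rect"]),np.round(q,3))
    return d
E
python3 - <<'E'
from h import *
o=get_obs(); c=camera("wrist"); save(c,"w1"); print(o["time_s"],o["eef_pos"],rel(o["eef_pos"])[2])
for m,Q,P in bar_fit(c,o):
    if m["conf"]<.3: continue
    Q=Q[(Q[:,2]>.025)]
    vx,vy,x0,y0=cv2.fitLine(Q[:,:2].astype(np.float32),cv2.DIST_HUBER,0,.001,.001).ravel()
    if vy<0: vx,vy=-vx,-vy
    s=(Q[:,0]-x0)*vx+(Q[:,1]-y0)*vy; n=-(Q[:,0]-x0)*vy+(Q[:,1]-y0)*vx
    print("yaw",np.arctan2(vy,vx))
    for a in np.arange(s.min(),s.max(),.02):
        k=(s>=a)&(s<a+.02); 
        if k.any(): print(round(a+.01,3),"mid",np.round([x0+vx*(a+.01),y0+vy*(a+.01)],4),"n",np.round([n[k].min(),n[k].max()],4),"ztop",np.round(np.percentile(Q[k,2],95),4))
    print("ends",np.round([x0+vx*s.min(),y0+vy*s.min()],4),np.round([x0+vx*s.max(),y0+vy*s.max()],4))
E
```

```text
1.65 [ 0.50082508 -0.18211509  0.32097775] 1.575
bar 0.9 [183.  48. 155.  82.] [ 0.355 -0.007  0.015]
bar 0.79 [194. 330. 181.  44.] [ 0.365 -0.368  0.019]
bar 0.63 [345. 224.  38. 157.] [ 0.539 -0.214  0.045]
yaw 0.36675552
-0.0 mid [0.4259 0.0199] n [-0.0065  0.0057] ztop 0.0265
ends [0.4166 0.0163] [0.4344 0.0231]
yaw 0.04776943
-0.001 mid [ 0.2103 -0.3857] n [-0.0181  0.0101] ztop 0.0337
0.019 mid [ 0.2302 -0.3848] n [-0.0113  0.0116] ztop 0.0328
0.039 mid [ 0.2502 -0.3838] n [-0.0018  0.0028] ztop 0.0263
ends [ 0.2003 -0.3862] [ 0.253  -0.3837]
yaw 1.4598898
-0.087 mid [ 0.5291 -0.304 ] n [-0.0129  0.012 ] ztop 0.0523
-0.067 mid [ 0.5313 -0.2841] n [-0.0072  0.0061] ztop 0.0471
-0.047 mid [ 0.5335 -0.2642] n [-0.0072  0.0058] ztop 0.0468
-0.027 mid [ 0.5357 -0.2444] n [-0.0069  0.006 ] ztop 0.0473
-0.007 mid [ 0.5379 -0.2245] n [-0.0069  0.0063] ztop 0.0469
0.013 mid [ 0.5401 -0.2046] n [-0.0064  0.0063] ztop 0.0471
0.033 mid [ 0.5423 -0.1847] n [-0.0073  0.0063] ztop 0.0471
0.053 mid [ 0.5446 -0.1648] n [-0.0076  0.0059] ztop 0.0474
0.073 mid [ 0.5468 -0.145 ] n [-0.0074  0.0065] ztop 0.0471
0.093 mid [ 0.549  -0.1251] n [-0.007   0.0064] ztop 0.0469
ends [ 0.528  -0.3139] [ 0.5498 -0.1181]
```

View pics/w1.png

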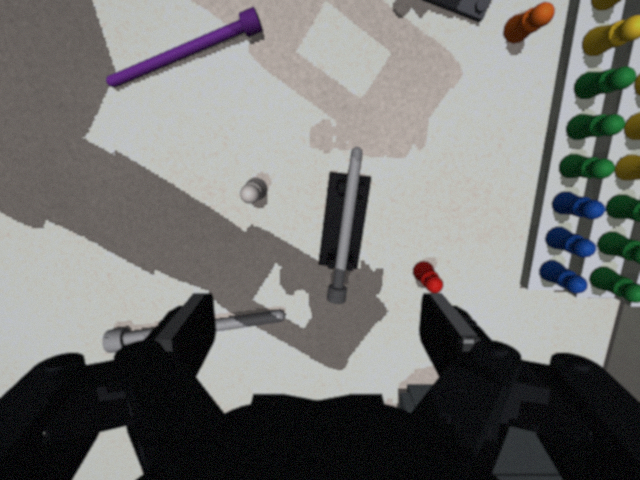

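The wrist view shows the chosen bar on the black rest: plain end at (356,152), head at (338,295), diameter 14 mm, length about 200 mm. The rival steel bar is at (195,330), the purple one at (185,48), the white figure at (253,188) and the red one at (428,277). The choice is confirmed, so I go and look at the nut.

Emit:
play_rows([
  [85,[0.757,0.3125,0],0.2626],
  [85,[0.757,0.3125,0],0.2626],
  [85,[0.757,0.3125,0],0.2626],
  [85,[0.757,0.3125,0],0.2626],
  [85,[0.757,0.3125,0],0.2626],
  [85,[0.757,0.3125,0],0.2626],
  [85,[0.757,0.3125,0],0.2626],
  [85,[0.757,0.3125,0],0.2626],
  [85,[0.757,0.3125,0],0.2626],
])

```text
time_s: 2.65
eef_pos: [0.623, 0.1158, 0.3182]
eef_rot: [0.0, 0.931, 0.364, -0.001]
wrist_force: [-0.4, 0.1, -1.0]
opening: 0.993
grasp_force: 0.0
```

```bash
cat >> h.py <<'E'
def rect_at(P,box,z0,z1):
    X=P.reshape(-1,3); X=X[~np.isnan(X[:,0])]
    k=(abs(X[:,0]-box[0])<box[2])&(abs(X[:,1]-box[1])<box[2])&(X[:,2]>z0)&(X[:,2]<z1)
    X=X[k]; (cx,cy),(w,h),a=cv2.minAreaRect((X[:,:2]*1000).astype(np.float32))
    a=np.radians(a); 
    if h>w: w,h,a=h,w,a+np.pi/2
    a=(a+np.pi/2)%np.pi-np.pi/2
    return np.round([cx/1000,cy/1000,w/1000,h/1000,a],4),len(X),round(float(np.median(X[:,2])),4)
E
python3 - <<'E'
from h import *
o=get_obs(); c=camera("wrist"); save(c,"w2"); print(o["time_s"],o["eef_pos"],rel(o["eef_pos"])[2])
P=cloud(c,o); np.save("P2.npy",P)
X=P[~np.isnan(P[...,0])]; X=X[(abs(X[:,0]-.607)<.13)&(abs(X[:,1]-.104)<.13)]
h,e=np.histogram(X[:,2],np.arange(-.01,.17,.005)); print(list(zip(np.round(e,3),h)))
print("wing",rect_at(P,(.607,.104,.06),.143,.16))
print("strap",rect_at(P,(.607,.104,.13),.066,.073))
print("base",rect_at(P,(.607,.104,.13),.008,.016))
E
```

```text
2.65 [0.62302379 0.11584272 0.318163  ] 0.7441
[(np.float64(-0.01), np.int64(0)), (np.float64(-0.005), np.int64(17756)), (np.float64(0.0), np.int64(4501)), (np.float64(0.005), np.int64(361)), (np.float64(0.01), np.int64(2957)), (np.float64(0.015), np.int64(372)), (np.float64(0.02), np.int64(47)), (np.float64(0.025), np.int64(37)), (np.float64(0.03), np.int64(67)), (np.float64(0.035), np.int64(95)), (np.float64(0.04), np.int64(30)), (np.float64(0.045), np.int64(48)), (np.float64(0.05), np.int64(142)), (np.float64(0.055), np.int64(2501)), (np.float64(0.06), np.int64(770)), (np.float64(0.065), np.int64(2064)), (np.float64(0.07), np.int64(450)), (np.float64(0.075), np.int64(729)), (np.float64(0.08), np.int64(27)), (np.float64(0.085), np.int64(22)), (np.float64(0.09), np.int64(25)), (np.float64(0.095), np.int64(25)), (np.float64(0.1), np.int64(24)), (np.float64(0.105), np.int64(27)), (np.float64(0.11), np.int64(30)), (np.float64(0.115), np.int64(29)), (np.float64(0.12), np.int64(752)), (np.float64(0.125), np.int64(1414)), (np.float64(0.13), np.int64(11)), (np.float64(0.135), np.int64(7)), (np.float64(0.14), np.int64(32)), (np.float64(0.145), np.int64(1281)), (np.float64(0.15), np.int64(146)), (np.float64(0.155), np.int64(0)), (np.float64(0.16), np.int64(0))]
wing (array([0.6159, 0.1075, 0.0833, 0.016 , 0.8169]), 1449, 0.149)
strap (array([ 0.618 ,  0.114 ,  0.1898,  0.0506, -0.3134]), 2469, 0.0692)
base (array([ 0.6447,  0.1327,  0.2393,  0.1784, -0.3218]), 3306, 0.0113)
```

View pics/w2.png

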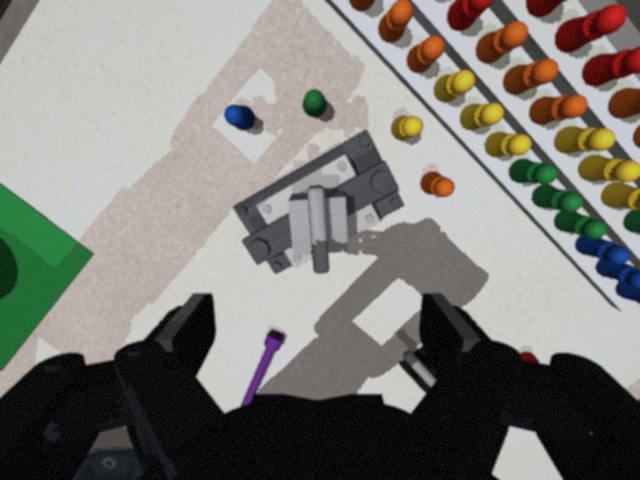

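The nut shows at (318,228) with the wing pointing down the image, so the joint is about 0.07. The figures are blue (240,117), green (314,102), yellow (407,127) and orange (437,184). I lower the open gripper over the wing.

Emit:
play_rows([
  [85,[-0.027,0.003,0.2],-0.0232],
  [85,[-0.027,0.003,0.3],-0.0232],
  [85,[-0.027,0.003,0.42],-0.0232],
  [85,[-0.027,0.003,0.42],-0.0232],
  [85,[-0.027,0.003,0.42],-0.0232],
  [85,[-0.027,0.003,0.42],-0.0232],
])

```text
time_s: 3.3
eef_pos: [0.6165, 0.1064, 0.1523]
eef_rot: [0.0, 0.918, 0.397, 0.0]
wrist_force: [0.0, -0.2, 0.5]
opening: 0.99
grasp_force: 0.0
```

Run:
```python
from h import *
print(rel([.616,.1075,.1305],.817))
```

```text
(array([ 0.0011, -0.0027,  0.0545]), np.float64(-0.0005), np.float64(0.8156))
```

Emit:
play_rows([
  [85,[0.001,-0.003,0.0545],0],
  [85,[0.001,-0.003,0.0545],0],
  [5,[0.001,-0.003,0.0545],0],
  [5,[0.001,-0.003,0.0545],0],
  [5,[0.001,-0.003,0.0545],0],
  [5,[0.001,-0.003,0.0545],0],
  [5,[0.001,-0.003,0.0545],0],
  [5,[0.001,-0.003,0.0545],0],
  [5,[0.001,-0.003,0.0545],0],
])

```text
time_s: 4.2
eef_pos: [0.6164, 0.1089, 0.1304]
eef_rot: [0.001, 0.918, 0.398, 0.001]
wrist_force: [2.6, -4.7, 5.0]
opening: 0.172
grasp_force: 61.4
```

Emit:
play_rows([
  [5,[0,0,0],0.04],
  [5,[0,0,0],0.08],
  [5,[0,0,0],0.12],
  [5,[0,0,0],0.16],
  [5,[0,0,0],0.2],
  [5,[0,0,0],0.24],
  [5,[0,0,0],0.28],
  [5,[0,0,0],0.32],
  [5,[0,0,0],0.36],
  [5,[0,0,0],0.36],
])

```text
time_s: 5.2
eef_pos: [0.6174, 0.1055, 0.1304]
eef_rot: [0.003, 0.987, -0.158, 0.002]
wrist_force: [4.2, -16.2, 2.1]
opening: 0.174
grasp_force: 61.3
```

Emit:
play_rows([
  [5,[0,0,0],0],
  [5,[0,0,0],0],
  [5,[0,0,0],0],
])

```text
time_s: 5.5
eef_pos: [0.6174, 0.1056, 0.1304]
eef_rot: [0.002, 0.988, -0.157, 0.002]
wrist_force: [4.9, -16.1, 1.2]
opening: 0.174
grasp_force: 61.3
```

Run:
```python
from h import *
o=get_obs();print(rel([.616,.1075,.1305],-.313),o["torque"])
```

```text
(array([-0.0048, -0.0035, -0.0002]), np.float64(-0.0006), np.float64(-0.3149)) [-2.14107266 -0.76177912 -0.25767325]
```

Emit:
play_rows([
  [85,[0,0,0],0],
  [85,[0,0,0],0],
  [85,[0,0,0],0],
  [85,[0,0,0],0],
  [85,[0.02,0,-0.1],0],
  [85,[0.05,0,-0.2],0],
  [85,[0.05,0,-0.32],0],
  [85,[0.05,0,-0.42],0],
  [85,[0.05,0,-0.42],0],
  [85,[0.05,0,-0.42],0],
])

```text
time_s: 6.5
eef_pos: [0.6348, 0.1038, 0.2987]
eef_rot: [-0.0, 0.988, -0.156, 0.001]
wrist_force: [0.1, 0.3, -0.2]
opening: 1.0
grasp_force: 0.0
```

Run:
```python
from h import *
for i in range(3):
    o=get_obs(); c=camera("wrist"); P=cloud(c,o)
    print(o["time_s"],o["eef_pos"],rel(o["eef_pos"])[2],"wing",rect_at(P,(.616,.107,.06),.143,.16),"block",rect_at(P,(.616,.107,.06),.121,.13),"strap",rect_at(P,(.607,.104,.13),.066,.073))
c=camera("top"); P=cloud(c); print("wing",rect_at(P,(.616,.107,.06),.143,.16))
c=camera("side"); P=cloud(c); print("wing",rect_at(P,(.616,.107,.06),.143,.16))
```

```text
6.5 [0.63480635 0.10378902 0.29869356] -0.3124 wing (array([ 0.6155,  0.1066,  0.0834,  0.0159, -0.3243]), 1599, 0.1489) block (array([ 0.6218,  0.1044,  0.0701,  0.0562, -0.3093]), 2385, 0.1253) strap (array([ 0.6154,  0.1064,  0.1878,  0.0357, -0.3143]), 2097, 0.0692)
6.55 [0.63392268 0.1037633  0.29670419] -0.3126 wing (array([ 0.6157,  0.1063,  0.0831,  0.0156, -0.3156]), 1623, 0.1488) block (array([ 0.6216,  0.1045,  0.0697,  0.0558, -0.3204]), 2390, 0.1253) strap (array([ 0.6151,  0.1067,  0.1892,  0.036 , -0.3132]), 2184, 0.0692)
6.6 [0.63350046 0.10365853 0.29559614] -0.3127 wing (array([ 0.6157,  0.1064,  0.0831,  0.0159, -0.3304]), 1618, 0.1489) block (array([ 0.6214,  0.1047,  0.0694,  0.0561, -0.315 ]), 2452, 0.1253) strap (array([ 0.6156,  0.1064,  0.1885,  0.0358, -0.3135]), 2163, 0.0692)
wing (array([0.6417, 0.0885, 0.0184, 0.0049, 0.0206]), 17, 0.1475)
wing (array([ 0.6153,  0.109 ,  0.0836,  0.0187, -0.3135]), 312, 0.1475)
```

The nut is hand-tight: wing yaw −0.316 against strap yaw −0.313, axis at (0.615, 0.1065). Now to the bar.

Emit:
play_rows([
  [85,[0.03,0.883,0],-0.564],
  [85,[0.03,0.883,0],-0.564],
  [85,[0.03,0.883,0],-0.564],
  [85,[0.03,0.883,0],-0.564],
  [85,[0.03,0.883,0.0],-0.564],
  [85,[0.03,0.883,0.1],-0.564],
  [85,[0.03,0.883,0.2],-0.564],
  [85,[0.03,0.883,0.3],-0.564],
  [85,[0.03,0.883,0.3],-0.564],
  [85,[0.03,0.883,0.3],-0.564],
])

```text
time_s: 7.75
eef_pos: [0.533, -0.2363, 0.1709]
eef_rot: [-0.005, 0.842, 0.539, -0.002]
wrist_force: [0.3, 0.4, 0.1]
opening: 0.995
grasp_force: 0.0
```

Emit:
play_rows([
  [85,[0,0,0],-0.09],
  [85,[0,0,0],-0.09],
  [85,[0,0,0],-0.09],
  [85,[0,0,0],-0.09],
])

```text
time_s: 8.15
eef_pos: [0.5368, -0.2361, 0.1768]
eef_rot: [-0.001, 0.76, 0.65, -0.0]
wrist_force: [-0.1, -0.7, 0.7]
opening: 0.993
grasp_force: 0.0
```

Run:
```python
from h import *
o=get_obs(); print(o["eef_pos"],rel([.5368,-.2359,.021],1.46))
c=camera("wrist"); P=cloud(c,o); X=P.reshape(-1,3); X=X[~np.isnan(X[:,0])]
k=(X[:,2]>.036)&(X[:,2]<.056)&(abs(X[:,0]-.54)<.03)&(X[:,1]>-.21)&(X[:,1]<-.1); X=X[k]; print(len(X))
vx,vy,x0,y0=cv2.fitLine(X[:,:2].astype(np.float32),cv2.DIST_HUBER,0,.001,.001).ravel()
print(np.arctan(vy/vx), "x at y=-.2359", x0+(-.2359-y0)*vx/vy, "tip y",X[:,1].max())
```

```text
[ 0.53678257 -0.23613692  0.17679479] (array([0.0004, 0.0004, 0.3895]), np.float64(-0.0144), np.float64(1.4146))
2566
1.4604344 x at y=-.2359 0.537056 tip y -0.11765547144380584
```

Emit:
play_rows([
  [85,[0,0,0.1],-0.0144],
  [85,[0,0,0.2],-0.0144],
  [85,[0,0,0.3],-0.0144],
  [85,[0,0,0.36],-0.0144],
  [85,[0,0,0.389],-0.0144],
  [85,[0,0,0.389],-0.0144],
  [85,[0,0,0.389],-0.0144],
  [85,[0,0,0.389],-0.0144],
])

```text
time_s: 9.0
eef_pos: [0.5385, -0.2373, 0.0239]
eef_rot: [0.002, 0.744, 0.668, 0.0]
wrist_force: [-0.3, -0.6, 0.6]
opening: 0.991
grasp_force: 0.0
```

Run:
```python
from h import *
o=get_obs(); print(o["eef_pos"],rel([.537,-.2359,.021],1.46))
```

```text
[ 0.53845776 -0.23726568  0.02385592] (array([ 0.003 , -0.004 ,  0.0071]), np.float64(0.001), np.float64(1.4631))
```

Emit:
play_rows([
  [85,[0,0,0],0],
  [85,[0,0,0],0],
  [5,[0,0,0],0],
  [5,[0,0,0],0],
  [5,[0,0,0],0],
  [5,[0,0,0],0],
  [5,[0,0,0],0],
  [5,[0,0,0],0],
  [5,[0,0,0],0],
  [5,[0,0,0],0],
])

```text
time_s: 10.0
eef_pos: [0.5371, -0.2363, 0.0219]
eef_rot: [-0.0, 0.744, 0.668, 0.0]
wrist_force: [-0.3, 0.2, 1.7]
opening: 0.138
grasp_force: 58.4
```

Run:
```python
from h import *
o=get_obs(); print(o["eef_pos"],o["opening"],rel([.537,-.2359,.10],1.255))
```

```text
[ 0.53707472 -0.23633544  0.02193492] 0.13845739463467302 (array([ 0.0011, -0.0003, -0.1952]), np.float64(0.0664), np.float64(1.4635))
```

Emit:
play_rows([
  [5,[0,0,-0.05],0],
  [5,[0,0,-0.15],0],
  [5,[0,0,-0.25],0],
  [5,[0,0,-0.3],0],
  [5,[0,0,-0.3],0],
  [5,[0,0,-0.3],0],
  [5,[0,0,-0.3],0],
])

```text
time_s: 10.7
eef_pos: [0.5358, -0.2355, 0.1394]
eef_rot: [-0.002, 0.744, 0.668, -0.0]
wrist_force: [-0.2, -0.5, -2.4]
opening: 0.141
grasp_force: 58.6
```

```bash
cat >> h.py <<'E'
def heldbar():
    o=get_obs(); c=camera("wrist"); P=cloud(c,o); w,x,y,z=o["eef_rot"]; M=R.from_quat([x,y,z,w]).as_matrix()
    X=P.reshape(-1,3); X=X[~np.isnan(X[:,0])]; T=(X-o["eef_pos"])@M
    T=T[(T[:,0]>.03)&(T[:,0]<.16)&(abs(T[:,1])<.03)&(T[:,2]<.01)&(T[:,2]>-.05)]
    out=[]
    for a in np.arange(.03,T[:,0].max(),.02):
        k=T[(T[:,0]>=a)&(T[:,0]<a+.02)]
        if len(k)>20: 
            lo,hi=np.percentile(k[:,1],[2,98]); out.append((round(a+.01,3),round((lo+hi)/2,4),round(hi-lo,4),round(np.percentile(k[:,2],5),4)))
    return o,c,T[:,0].max(),out
E
python3 - <<'E'
from h import *
o,c,tip,out=heldbar(); save(c,"w3"); print(o["eef_pos"],o["wrist_force"],o["grasp_force"],"tip x",tip); print(*out,sep="\n")
print(rel([.5613,-.0579,.14],1.255,o))
E
```

```text
[ 0.53578085 -0.23548063  0.13944212] [-0.22105218 -0.47694438 -2.42725813] 58.59657883644104 tip x 0.11180589404177274
(np.float64(0.04), np.float64(0.0008), np.float64(0.0133), np.float64(-0.0249))
(np.float64(0.06), np.float64(0.0009), np.float64(0.0132), np.float64(-0.025))
(np.float64(0.08), np.float64(0.0009), np.float64(0.0131), np.float64(-0.0251))
(np.float64(0.1), np.float64(0.0009), np.float64(0.0132), np.float64(-0.0252))
(np.float64(0.12), np.float64(0.0009), np.float64(0.0137), np.float64(-0.0228))
(array([ 0.4482,  0.0158, -0.0006]), np.float64(0.0663), np.float64(1.4634))
```

View pics/w3.png

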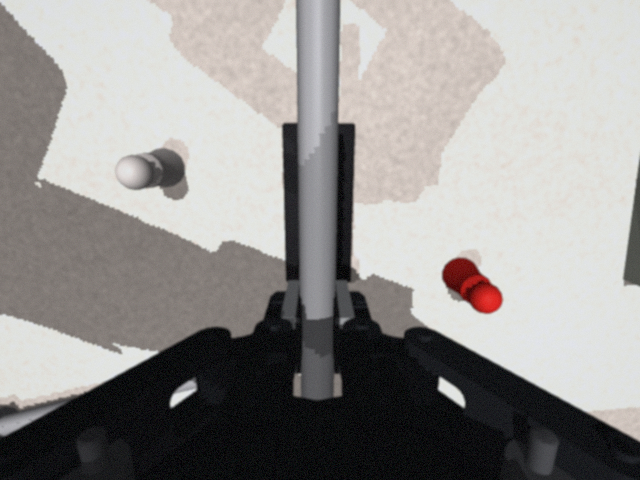

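Emit:
play_rows([
  [5,[0.1,0.0158,0],0.03],
  [5,[0.22,0.0158,0],0.0663],
  [5,[0.34,0.0158,0],0.0663],
  [5,[0.448,0.0158,0],0.0663],
  [5,[0.448,0.0158,0.06],0.0663],
  [5,[0.448,0.0158,0.11],0.0663],
  [5,[0.448,0.0158,0.1425],0.0663],
  [5,[0.448,0.0158,0.1425],0.0663],
  [5,[0.448,0.0158,0.1425],0.0663],
  [5,[0.448,0.0158,0.1425],0.0663],
])

```text
time_s: 11.75
eef_pos: [0.5633, -0.0595, 0.0857]
eef_rot: [0.001, 0.81, 0.587, 0.0]
wrist_force: [-0.4, 1.0, -2.1]
opening: 0.143
grasp_force: 58.7
```

```bash
cat > ins.py <<'E'
from h import *
o,c,tip,out=heldbar(); save(c,"w4"); print(o["eef_pos"],o["wrist_force"],rel(o["eef_pos"])[2],"tip",tip); print(*out,sep="\n")
P=cloud(c,o); w,x,y,z=o["eef_rot"]; M=R.from_quat([x,y,z,w]).as_matrix()
r,n,zz=rect_at(P,(.616,.107,.06),.143,.16); print("wing",r,n,zz)
print("wing centre in tool", (np.r_[r[:2],zz]-o["eef_pos"])@M)
r,n,zz=rect_at(P,(.607,.104,.13),.066,.073); print("strap",r,n,zz)
E
python3 ins.py
```

```text
[ 0.56333454 -0.05952836  0.08573769] [-0.41493442  1.02205453 -2.10428747] 1.2545 tip 0.11200704442881615
(np.float64(0.04), np.float64(0.0006), np.float64(0.0132), np.float64(-0.025))
(np.float64(0.06), np.float64(0.0007), np.float64(0.0132), np.float64(-0.025))
(np.float64(0.08), np.float64(0.0007), np.float64(0.0132), np.float64(-0.0251))
(np.float64(0.1), np.float64(0.0007), np.float64(0.0131), np.float64(-0.0252))
(np.float64(0.12), np.float64(0.0007), np.float64(0.0137), np.float64(-0.0234))
wing [0. 0. 0. 0. 0.] 0 nan
wing centre in tool [nan nan nan]
strap [0. 0. 0. 0. 0.] 0 nan
  return _methods._mean(a, axis=axis, dtype=dtype,
  ret = ret.dtype.type(ret / rcount)
```

View pics/w4.png

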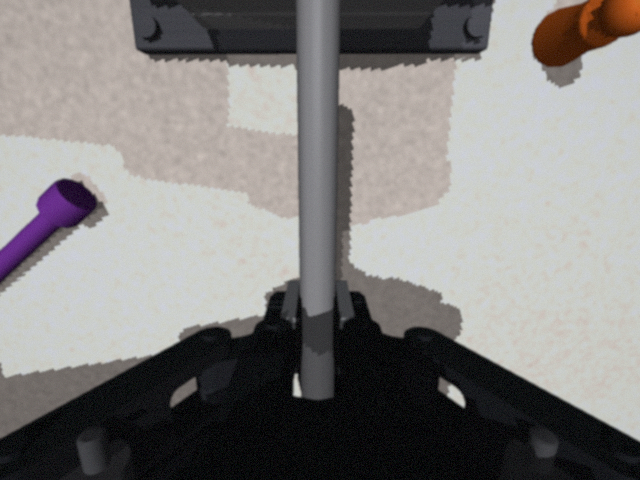

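The wrist view shows the bar straight along the tool (column 318) and the front edge of the base plate at columns 137–488, row 48. I measure the base centre against the bar for the lateral fit.

```bash
cat > base.py <<'E'
from h import *
o=get_obs(); c=camera("wrist"); P=cloud(c,o); w,x,y,z=o["eef_rot"]; M=R.from_quat([x,y,z,w]).as_matrix()
T=(P-o["eef_pos"])@M; k=(P[...,2]>.006)&(P[...,2]<.018)&(T[...,0]>.06)
g=cv2.cvtColor(np.ascontiguousarray(c["image"]),cv2.COLOR_RGB2GRAY); 
X=T[k]; print(o["eef_pos"],len(X))
for r in range(0,60,4):
    kk=k[r]; 
    if kk.sum()>50: a=T[r][kk]; print(r,np.round([a[:,1].min(),a[:,1].max(),(a[:,1].min()+a[:,1].max())/2,a[:,0].mean()],4))
ee=np.array([.9505,-.3107]); print("TCP e",o["eef_pos"][:2]@ee,"s",(np.array([.615,.1065])-o["eef_pos"][:2])@[.3107,.9505])
E
python3 base.py
```

```text
[ 0.56340795 -0.05952544  0.08591924] 12024
0 [-0.1014  0.096  -0.0027  0.1439]
4 [-0.1017  0.1387  0.0185  0.142 ]
8 [-0.1016  0.1367  0.0176  0.1401]
12 [-0.1013  0.1336  0.0162  0.1379]
16 [-0.1016  0.1317  0.015   0.1358]
20 [-0.1018  0.1307  0.0144  0.1338]
24 [-0.0987  0.1301  0.0157  0.1318]
28 [-0.1023  0.1294  0.0136  0.1298]
32 [-0.1017  0.1301  0.0142  0.1282]
36 [-0.1024  0.1299  0.0138  0.1263]
40 [-0.1013  0.1306  0.0146  0.1244]
44 [-0.1018  0.1326  0.0154  0.1223]
48 [-0.1017  0.1335  0.0159  0.1204]
52 [-0.1     0.1479  0.024   0.1191]
TCP e 0.5540138057748151 s 0.17383682849868687
```

Emit:
play_rows([
  [5,[0,-0.0068,0.0085],0],
  [5,[0,-0.0068,0.0085],0],
  [5,[0,-0.0068,0.0085],0],
  [5,[0,-0.0068,0.0085],0],
  [5,[0.03,-0.0068,0.0085],0],
  [5,[0.06,-0.0068,0.0085],0],
  [5,[0.08,-0.0068,0.0085],0],
  [5,[0.0975,-0.0068,0.0085],0],
  [5,[0.0975,-0.0068,0.0085],0],
])

```text
time_s: 12.75
eef_pos: [0.5724, -0.0197, 0.0815]
eef_rot: [-0.0, 0.809, 0.588, 0.0]
wrist_force: [0.1, -1.1, -2.0]
opening: 0.148
grasp_force: 58.7
```

Run:
```python
from h import *
o=get_obs(); p=o["eef_pos"][:2]; print(o["eef_pos"],"e",p@[.9505,-.3107],"s",([.615,.1065]-p)@[.3107,.9505],o["wrist_force"],o["torque"])
c=camera("side"); cv2.imwrite("pics/s2.png",cv2.resize(np.ascontiguousarray(c["image"][200:350,210:410,::-1]),None,fx=4,fy=4,interpolation=2))
```

```text
[ 0.5723734  -0.01967328  0.08146256] e 0.5501534011021333 s 0.13317178924577744 [ 0.14154867 -1.08959152 -1.96974839] [ 0.00768903 -0.02283897 -0.00264377]
```

View pics/s2.png

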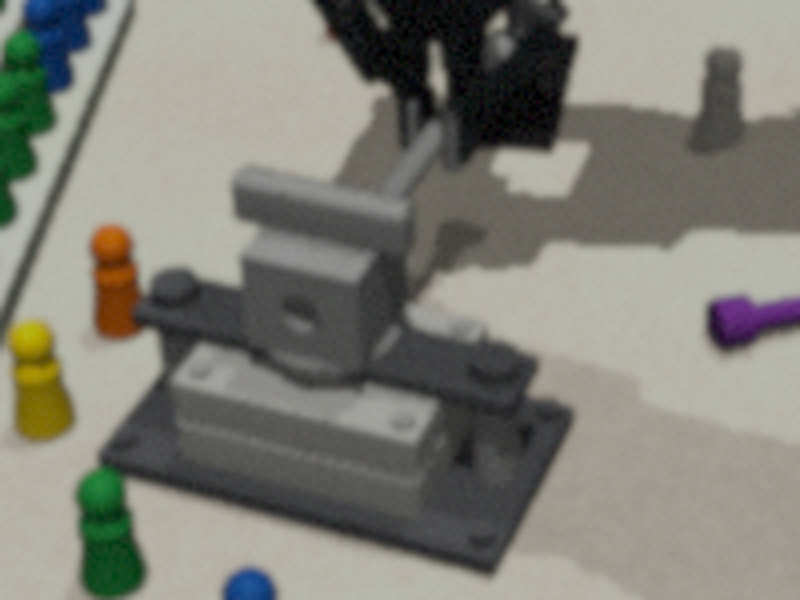

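The bar enters the near mouth without contact force: the hole's far mouth is at (300,315) in the crop, with the bar behind at (415,160). I keep pushing.

Emit:
play_rows([
  [5,[0.03,0.001,0],0],
  [5,[0.06,0.001,0],0],
  [5,[0.09,0.001,0],0],
  [5,[0.12,0.001,0],0],
  [5,[0.145,0.001,0],0],
  [5,[0.145,0.001,0],0],
  [5,[0.145,0.001,0],0],
  [5,[0.145,0.001,0],0],
])

```text
time_s: 13.6
eef_pos: [0.5904, 0.0337, 0.0814]
eef_rot: [0.0, 0.81, 0.587, -0.0]
wrist_force: [-0.3, 0.0, -2.0]
opening: 0.14
grasp_force: 58.7
```

Run:
```python
from h import *
o=get_obs(); p=o["eef_pos"][:2]; print(o["eef_pos"],"e",p@[.9505,-.3107],"s",([.615,.1065]-p)@[.3107,.9505],o["wrist_force"],o["torque"],rel(o["eef_pos"])[2])
c=camera("side"); cv2.imwrite("pics/s3.png",cv2.resize(np.ascontiguousarray(c["image"][200:350,210:410,::-1]),None,fx=4,fy=4,interpolation=2))
```

```text
[0.59041234 0.03373101 0.08144351] e 0.5507067004256213 s 0.0768063135326536 [-2.84814011e-01  9.77395764e-04 -2.03722174e+00] [-0.05318374 -0.02817069 -0.01762409] 1.2549
```

View pics/s3.png

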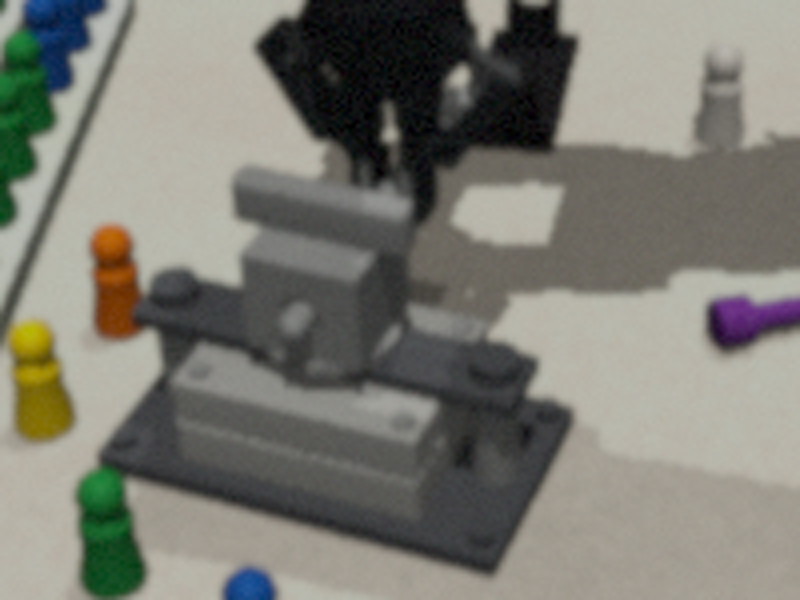

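The plain end shows on the far side at (297,318). Now I swing the nut with the bar about its axis.

Emit:
play_rows([
  [5,[0,0,0],0],
  [5,[0.0011,-0.0201,0],0.0334],
  [5,[0.0042,-0.04,0],0.0668],
  [5,[0.0094,-0.0595,0],0.1003],
  [5,[0.0167,-0.0783,0],0.1337],
  [5,[0.0259,-0.0962,0],0.1671],
  [5,[0.0369,-0.1131,0],0.2005],
  [5,[0.0495,-0.1288,0],0.234],
  [5,[0.061,-0.1404,0],0.261],
  [5,[0.061,-0.1404,0],0.261],
])

```text
time_s: 14.65
eef_pos: [0.5448, 0.0742, 0.0818]
eef_rot: [0.001, 0.976, 0.216, 0.0]
wrist_force: [-0.3, -2.7, -1.4]
opening: 0.143
grasp_force: 58.7
```

```bash
cat > st.py <<'E'
from h import *
o=get_obs(); p=o["eef_pos"][:2]; d=[.615,.1065]-p; print(o["eef_pos"],"s",np.hypot(*d),"dir",np.arctan2(d[1],d[0]),"yaw",rel(o["eef_pos"])[2],o["wrist_force"],o["torque"])
c=camera("side"); P=cloud(c); print("wing",rect_at(P,(.6155,.1065,.06),.141,.153))
E
python3 st.py
```

```text
[0.54479292 0.07421384 0.0818134 ] s 0.07727503294065287 dir 0.4310318182301313 yaw 0.4346 [-0.34725457 -2.65238297 -1.36821545] [-3.79748755e-01 -1.27719058e-02 -3.40047655e-04]
wing (array([ 0.589 ,  0.0932,  0.0836,  0.0756, -1.0452]), 326, 0.1477)
```

Emit:
play_rows([
  [5,[0.0002,-0.0097,0],0.0159],
  [5,[0.001,-0.0193,0],0.0318],
  [5,[0.001,-0.0193,0],0.0318],
  [5,[0.001,-0.0193,0],0.0318],
  [5,[0.001,-0.0193,0],0.0318],
])

```text
time_s: 15.2
eef_pos: [0.5423, 0.0802, 0.0818]
eef_rot: [0.001, 0.986, 0.168, 0.0]
wrist_force: [0.1, -6.7, -1.0]
opening: 0.138
grasp_force: 59.2
```

```bash
python3 st.py
```

```text
[0.54233418 0.08021535 0.08179614] s 0.07727356899276515 dir 0.34707706075286776 yaw 0.3379 [ 0.09248427 -6.65629701 -1.0277447 ] [-0.96019868 -0.08133833  0.24047379]
wing (array([ 0.589 ,  0.0969,  0.0827,  0.0722, -1.116 ]), 302, 0.1476)
```

Emit:
play_rows([
  [5,[0.0002,-0.0097,0],0.0159],
  [5,[0.0002,-0.0097,0],0.0159],
  [5,[0.0002,-0.0097,0],0.0159],
  [5,[0.0002,-0.0097,0],0.0159],
])

```text
time_s: 15.65
eef_pos: [0.542, 0.0813, 0.082]
eef_rot: [0.003, 0.99, 0.144, 0.001]
wrist_force: [2.0, -17.3, -3.0]
opening: 0.141
grasp_force: 62.5
```

```bash
python3 st.py
```

```text
[0.54199624 0.08129561 0.08203064] s 0.07723218662778499 dir 0.33243506049134963 yaw 0.2893 [  1.95057988 -17.28019073  -2.97107488] [-2.61990997 -0.25599921  0.92165616]
wing (array([ 0.5893,  0.0973,  0.0826,  0.0717, -1.1222]), 301, 0.1476)
```

The force rose to 17 N with no more motion, so the nut is at its stop. I ease off, open and lift straight up.

Emit:
play_rows([
  [5,[0,0.012,0],-0.016],
  [5,[0,0.012,0],-0.016],
  [60,[0,0.012,0],-0.016],
  [60,[0,0.012,0],-0.016],
  [60,[0,0.012,0],-0.016],
  [60,[0,0.012,0],-0.016],
  [60,[0,0.012,-0.05],-0.016],
  [60,[0,0.012,-0.15],-0.016],
  [60,[0,0.012,-0.27],-0.016],
  [60,[0,0.012,-0.4],-0.016],
])

```text
time_s: 16.7
eef_pos: [0.5411, 0.0812, 0.2405]
eef_rot: [-0.0, 0.986, 0.167, -0.001]
wrist_force: [0.8, -0.8, -0.1]
opening: 0.704
grasp_force: 0.0
```

Emit:
play_rows([
  [60,[-0.12,0,-0.2],0],
  [60,[-0.24,0,-0.2],0],
  [60,[-0.24,0,-0.2],0],
  [60,[-0.24,0,-0.2],0],
  [60,[-0.24,0,-0.2],0],
  [60,[-0.24,0,-0.2],0],
])

```text
time_s: 17.3
eef_pos: [0.4515, 0.0496, 0.3187]
eef_rot: [-0.0, 0.986, 0.167, -0.0]
wrist_force: [-0.4, -0.5, 0.0]
opening: 0.7
grasp_force: 0.0
```

Run:
```python
from h import *
o=get_obs(); print(o["time_s"],o["eef_pos"],o["wrist_force"])
c=camera("side"); P=cloud(c); print("wing side",rect_at(P,(.6155,.1065,.06),.143,.153))
c2=camera("wrist"); P=cloud(c2,o); print("wing wrist",rect_at(P,(.6155,.1065,.06),.143,.156))
a=cv2.resize(c["image"][200:400,190:440],(500,400)); b=cv2.resize(c2["image"][:,:,:],(300,225)); 
im=np.zeros((400,800,3),np.uint8); im[:,:500]=a; im[:225,500:]=b; cv2.imwrite("pics/f.png",im[:,:,::-1])
```

```text
17.3 [0.45151666 0.04956564 0.31872622] [-0.38089967 -0.46381867  0.00205933]
wing side (array([ 0.6149,  0.1088,  0.0834,  0.0152, -1.1157]), 264, 0.1477)
wing wrist (array([ 0.6149,  0.1069,  0.0836,  0.0161, -1.1198]), 1948, 0.1493)
```

View pics/f.png

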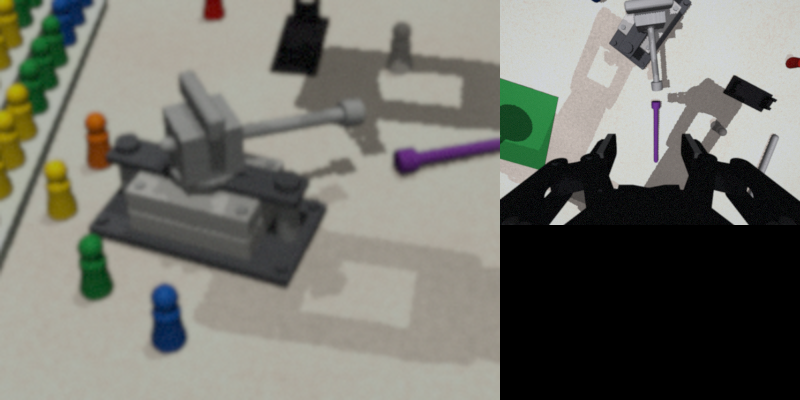

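The wing yaw of −1.118 puts the joint at about 2.0. The bar is in the nut with its head at (352,112), and all figures are standing. One last check of the bar's depth, then I hand in.

Run:
```python
from h import *
o=get_obs(); c=camera("wrist"); P=cloud(c,o).reshape(-1,3); P=P[~np.isnan(P[:,0])]
d=np.array([.615,.1065])-P[:,:2]; th=.455; s=d@[np.cos(th),np.sin(th)]; n=d@[-np.sin(th),np.cos(th)]
k=(abs(n)<.025)&(s>.04)&(s<.22)&(P[:,2]>.07)&(P[:,2]<.14); head=s[k].max(); print("head dist",head,"tip beyond axis",.2-head)
if .2-head>.035 : print(hand_in())
```

```text
head dist 0.15750830068846158 tip beyond axis 0.04249169931153843
the job is handed in; nothing more can be done
None
```

I turned the nut hand-tight, pushed the bar through so its plain end shows about 14 mm past the far face, and swung the nut with the bar alone to its stop (joint about 2.0 rad). The bar is still in the nut and all figures are standing. I handed the job in at about 17 s; the hand-in returned no verdict.

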